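Load the sample lift

TASK

Stand the red-capped vial upright in the yellow-rimmed tray of the sample lift, then press it down with the tray until the catch holds the tray down, and let go. Do not press the tray down without the vial standing in it, and leave the blue-capped vial where it stands.

Things in the scene. Friction and masses are not known exactly. Their poses are not given: they have to be found in the camera images.
- vial_red: Small clear vial with a red cap, 23 mm in diameter, 52 mm tall, 30 g, standing upright. The straight body reaches from 0 to about 40 mm, the cap (20 mm in diameter, flat top) from 42 to 52 mm. Origin: centre of its underside; z is its axis, up.
- vial_blue: The same vial with a blue cap, not wanted: leave it. Origin: centre of its underside. Behind the vials and the lift stands a fixed blue analyser, 0.26 m tall: near corner at about x 0.51, y -0.07, front running from there to x 0.72, y 0.31; carry things past on the robot's side of it, at about x 0.39.
- lift_tray (a point): Middle of the floor of the lift's tray, a 64 mm square sprung platform with a yellow rim; z up, x and y along its sides. Flat floor 56 x 56 mm inside the rim; rim 4 mm thick, 8 mm above the floor. The tray sits in the well of a fixed grey housing, 100 x 100 mm, 40 mm high; raised, its floor is 52 mm above the worktop. A green catch tab shows on the side facing the robot (-x).
- lift (a joint): How far the tray has sunk, in m: 0 raised, grows as it is pressed straight down. Springs push it up: about 3 N to start it, rising to about 7 N at the stop; the vial's own weight does not sink it.. The catch snaps over it at about 20 mm and then holds it there by itself at about 0.020; a firm stop is at 0.025. Released earlier, it springs back to 0.
Things that resemble listed ones, but are neither listed nor needed, are in the scene too. Leave any green look-alike of the vial_red alone.

How it is judged:
At the end, for the whole second after the job is handed in: The tray is held down by its catch (sunk more than 17 mm), the red-capped vial stands upright in it (within 10 degrees) on its floor (within 6 mm), inside the rim (within 22 mm of the middle along each side), at rest (value of joint lift above 0.017 m and x of vial_red in the frame of lift_tray between -0.022 and 0.022 m and y of vial_red in the frame of lift_tray between -0.022 and 0.022 m and z of vial_red in the frame of lift_tray between -0.006 and 0.006 m and angle between vial_red's own z axis and vertical below 0.17 rad and linear speed of vial_red below 0.02 m/s); the robot touches nothing.
It fails at once if the tray is pressed down more than 12 mm without the red-capped vial standing in it (value of joint lift above 0.012 m and (horizontal distance between vial_red and lift_tray above 0.035 m or z of vial_red in the frame of lift_tray above 0.02 m or angle between vial_red's own z axis and vertical above 0.5 rad)).
It fails at once if the blue-capped vial is moved more than 30 mm (distance of vial_blue from where it was at the start of the episode above 0.03 m).
It also fails if it takes over 48 s, if anything falls off the work surface, if the arm or the gripper's body presses on something with over 40 N, if the wrist force passes 120 N, or if a joint passes its speed limit or range.

ROBOT

A 6-joint arm with a two-finger parallel gripper is mounted at the origin on the work surface; the furniture and walls round the work are solid. World frame = base frame: x ahead of the robot, y to its left, z up, the work surface at z = 0. Lengths are in m, angles in rad, forces in N, time in s.
With the tool pointing down it reaches from about 0.275 to 0.725 m from the base axis. Payload 5.6 kg.
Tool frame: the origin (TCP) lies between the finger pads; the fingertips stand 22 mm ahead of it and the grasp point (between the pads) lies 3 mm ahead of it (env.nose_length is the distance from the TCP to the fingertips, in m); z points along the fingers, y is the direction in which the jaws open and shut (so a half turn about z gives the same grasp; the last joint's range is limited). The gripper opens to 85 mm and grips with 20 to 120 N. Pads are 22 mm wide; open, the fingers measure 114 mm over their backs; the gripper's body (76 mm by 85 mm) begins 54 mm behind the grasp point. The pads swing forward as they close: fully open they stand 13 mm farther back than shut.
Start: joints at [1.609, 0.255, 0.108, 0, -1.424, -0.285], TCP at [0.134, 0.533, 0.253] pointing down, gripper open.
Joint ranges: [-2.95, 2.95], [-1.21, 1.97], [-1.09, 1.5], [-2.87, 1.71], [-2.94, -0.07], [-3.05, 3.05]. Speed limits (rad/s): [2.57, 2.57, 3.14, 3.14, 3.14, 3.14].

INTERFACE

Orientations are given as a unit quaternion [x, y, z, w].
In Python, from rig import env gives the robot as it stands.
- The arm moves only by the tool play_rows, never from a script. Its argument "series" is a list of rows, each an object of numbers: "tx", "ty", "tz": the shift along the world's x, y, z in units of 40 mm (1.0 is 40 mm); "turn": the turn about the world's z in units of 5 degrees (1.0 is 5 degrees); "jaw": the closure in counts, from 0 (fully open) to 255 (shut). A call has 1 to 8 rows; each row shifts and turns the commanded pose from where the row before left it; what a row does not reach is not made up. A row lasts 1/12 s, in which the tool goes at most 41.7 mm and 7.16 degrees, less where a joint would pass 70% of its speed; a pose out of reach is approached as far as the arm can. A call is refused whole if a number of a shift passes 1 or a number of a turn 1, either way. A call with a gripper value outside its range is refused whole. The fingers move at their own pace and stop on an object; "grip_force" is the grip in N (left out, the last holds). Time passes only in rows, so rows that do not move let the fingers close. It gives the time, the measured TCP pose, the force and the opening at its end, in the units of the state.
- env.get_obs(): the state, without advancing time (a new reading comes with each control period).
- env.grab_frame(name): name is "scene" or "top"; returns a dict with "pixels" (480x640x3 uint8, red, green, blue), "fx", "fy", "cx", "cy" (pixels), "rvec" (rotation vector, rad) and "tvec" (3), from world to camera coordinates, as OpenCV has them. Camera axes: x right, y down, z forward; pixel columns grow to the right and rows downward; lengths in m; the calibration is good to about 2 mm. A picture is of the moment at which its call begins. There is no depth.
- env.job_done(): hands the job in, once; it reports no verdict.
Trained networks look in a picture, given as the dict that the camera call returned (one of the last four; its "shot" number tells which), for a name from the list of things; names that differ only in an ending like _2 or _b are one class to them, and where a whole thing is asked for, a point or a joint stands for the part that bears it (a point fixed in the world has none). Each returns a list of dicts, best first, with "score" (0 to 1); they miss things now and then, are a little off and sometimes report something else, mostly with a low value. They report only what shows in the picture. A call takes as long as a camera call. They do not tell look-alikes from the thing itself.
- env.outline_of(name, picture): "pixels" (480x640 bool, what is visible of it) and "uv" ([column, row] in pixels, amid what is visible of it).
- env.place_of(name, picture): "uv" ([column, row] in pixels: a listed point, or the origin of a listed thing).
The state is a dict: "time_s": time; "joint_pos": joint angles; "joint_vel": joint speeds; "joint_torque": joint torques, N m; "eef_pos": TCP position; "eef_rot": TCP orientation; "force": force on the tool from outside, world axes, zero at the start; "moment": the same for the moment, N m; "finger_gap": opening from 0.0 (shut) to 1.0 (fully open).
Only numpy, scipy, OpenCV 4.12 (cv2) and the standard library are available. Lean on these libraries where they do the work, as an engineer would, in place of code of your own. Each camera call takes 0.05 s, during which the arm holds its last target. There are 200 camera calls.

## Working session

There is one attempt and no reset: what is moved stays moved. The work goes in short steps, Python scripts to look and compute and a tool call to move; the robot and the scene stay as the last step left them, time stands still between calls to the robot, and variables do not carry over. Pictures are saved under pics/ and viewed, about 8 in all and at most 12, crops included, and the job is handed in when it is done.

Besides the shell and the picture viewer there is one more tool, called after "Call:" as name([rows], argument=value, ...), one row to a line, values as JSON. play_rows: Moves the arm, as the interface text tells. Its arguments: {"type":"object","properties":{"series":{"type":"array"},"grip_force":{"type":"number"}},"required":["series"]}

```bash
mkdir -p pics; cat > h.py <<'E'
import numpy as np, cv2
from rig import env
def ray(p,uv,z):
    R=cv2.Rodrigues(np.array(p["rvec"],float))[0]; t=np.array(p["tvec"],float).ravel()
    c=-R.T@t; d=R.T@np.array([(uv[0]-p["cx"])/p["fx"],(uv[1]-p["cy"])/p["fy"],1.])
    return c+d*(z-c[2])/d[2]
def proj(p,X):
    K=np.array([[p["fx"],0,p["cx"]],[0,p["fy"],p["cy"]],[0,0,1.]])
    return cv2.projectPoints(np.array([X],float),np.array(p["rvec"],float),np.array(p["tvec"],float),K,None)[0].ravel()
def save(p,n,crop=None,s=1):
    im=p["pixels"][:,:,::-1]
    if crop: im=im[crop[1]:crop[3],crop[0]:crop[2]]
    cv2.imwrite("pics/"+n,cv2.resize(im,None,fx=s,fy=s,interpolation=cv2.INTER_CUBIC))
E
python3 - <<'E'
from h import *
o=env.get_obs(); print(o["time_s"],o["eef_pos"],o["eef_rot"],o["force"],env.nose_length)
ps={n:env.grab_frame(n) for n in("top","scene")}
for n,p in ps.items():
    save(p,n+"0.png")
    R=cv2.Rodrigues(np.array(p["rvec"],float))[0];print(n,"cam",-R.T@np.array(p["tvec"]).ravel())
    for name,z in(("vial_red",0),("vial_blue",0),("lift_tray",.052)):
        for r in env.place_of(name,p): print(n,name,"place",np.round(r["uv"]),round(r["score"],2),ray(p,r["uv"],z).round(3))
        for r in env.outline_of(name,p): print(n,name,"outl",np.round(r["uv"]),round(r["score"],2), np.median(p["pixels"][r["pixels"]],axis=0))
E
```

```text
0.0 [0.13420312 0.53288947 0.25241643] [ 9.92389240e-01 -1.23136897e-01 -7.66688958e-05  9.45851325e-04] [-0.07286565 -0.21708808 -0.52496412] 0.022
top cam [ 0.37892841 -0.02525675  0.91924127]
top vial_red place [267. 216.] 0.57 [0.445 0.067 0.   ]
top vial_red place [242. 247.] 0.45 [0.394 0.108 0.   ]
top vial_red outl [266. 216.] 0.78 [152.  59.  60.]
top lift_tray place [467. 252.] 0.78 [ 0.39  -0.247  0.052]
top lift_tray outl [465. 252.] 0.93 [39. 40. 41.]
scene cam [-0.08279347  0.56506633  0.40126106]
scene vial_red place [276. 321.] 0.88 [0.393 0.112 0.   ]
scene vial_red place [270. 292.] 0.6 [0.458 0.061 0.   ]
scene vial_red outl [270. 276.] 0.95 [111.  90.  85.]
scene vial_red outl [276. 308.] 0.66 [ 8. 66. 22.]
scene vial_blue place [223. 336.] 0.6 [0.416 0.183 0.   ]
scene vial_blue outl [222. 319.] 0.8 [92. 91. 95.]
scene lift_tray place [416. 216.] 0.69 [ 0.407 -0.251  0.052]
```

View pics/top0.png

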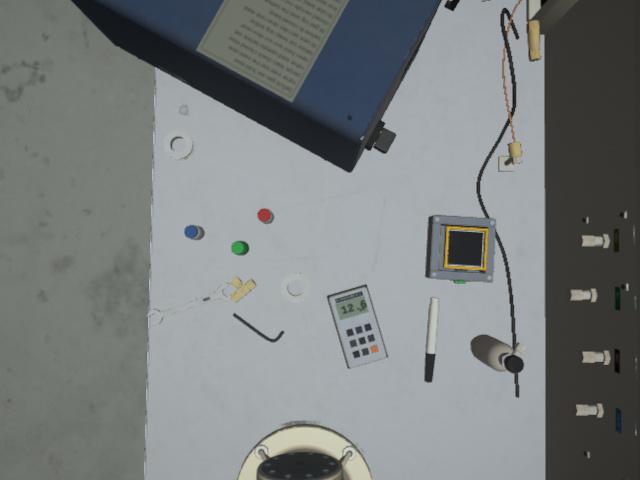

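View pics/scene0.png

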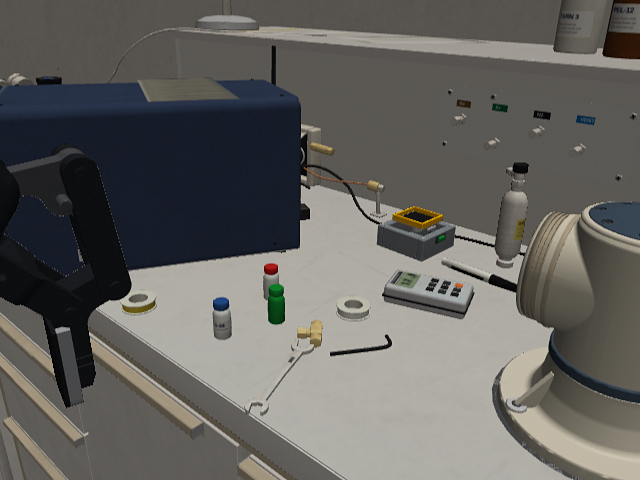

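The top view shows these candidates: the red cap at (265,215), which is the target, the green look-alike at (239,248) and the blue vial at (193,232). The tray is at (466,248), with a bottle at (513,362). I'll measure the caps and rim by colour, with one close crop to confirm.

```bash
python3 - <<'E'
from h import *
p=env.grab_frame("top"); save(p,"crop1.png",(160,180,320,280),5)
h=cv2.cvtColor(p["pixels"],cv2.COLOR_RGB2HSV)
def blob(lo,hi,box,z,n):
    m=cv2.inRange(h,lo,hi); k=np.zeros_like(m); x0,y0,x1,y1=box;k[y0:y1,x0:x1]=m[y0:y1,x0:x1]
    pts=np.argwhere(k)[:,::-1].astype(np.float32)
    r=cv2.minAreaRect(pts); print(n,len(pts),r,ray(p,r[0],z).round(4)); return r
blob((0,120,60),(8,255,255),(250,200,285,235),.050,"red")
blob((172,120,60),(180,255,255),(250,200,285,235),.050,"red2")
blob((50,120,40),(80,255,255),(225,235,255,265),.050,"green")
blob((105,120,60),(125,255,255),(180,220,210,245),.050,"blue")
r=blob((18,120,100),(35,255,255),(420,205,505,290),.060,"rim")
c=np.array([ray(p,q,.06)[:2] for q in cv2.boxPoints(r)]); print(c.round(4), np.degrees(np.arctan2(*(c[1]-c[0])[::-1])))
E
```

```text
red 112 ((263.5, 214.5), (11.0, 11.0), 90.0) [0.4444 0.0672 0.05  ]
red2 5 ((264.5000305175781, 214.50003051757812), (6.324554920196533, 3.1622774600982666), 71.56504821777344) [0.4444 0.0657 0.05  ]
green 139 ((238.5, 247.5), (11.0, 13.0), 90.0) [0.3926 0.1049 0.05  ]
blue 108 ((190.5, 231.0), (10.0, 11.0), 90.0) [0.417  0.1799 0.05  ]
rim 442 ((465.7684631347656, 247.70428466796875), (42.167724609375, 42.479610443115234), 3.5763344764709473) [ 0.3974 -0.2439  0.06  ]
[[ 0.3666 -0.2099]
 [ 0.4314 -0.2136]
 [ 0.4283 -0.2779]
 [ 0.3635 -0.274 ]] -3.2259201984455728
```

View pics/crop1.png

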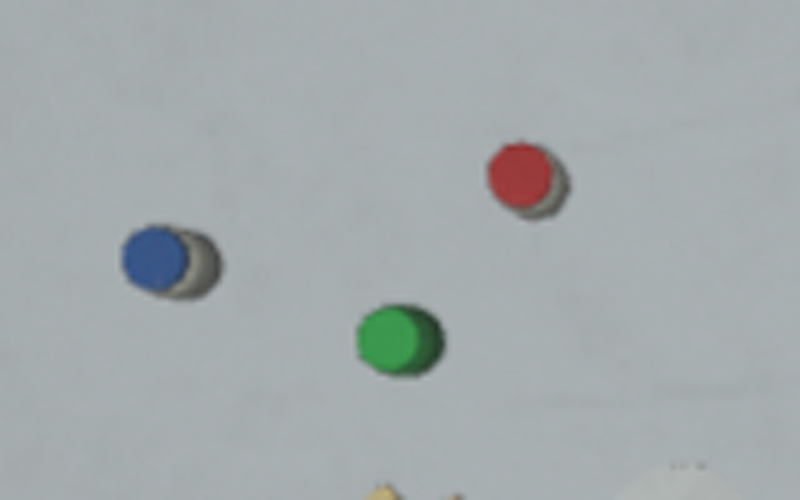

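The crop confirms red at (264,214), about (0.444, 0.067). Green is 64 mm away towards 143°. I'll put the jaw axis at 53°, which keeps the fingers clear of green and parallel to the analyser front.

Call:
play_rows([
  {"tx": 0.52,"ty": -0.78,"turn": -0.3,"jaw": 0},
  {"tx": 0.52,"ty": -0.78,"turn": -0.3,"jaw": 0},
  {"tx": 0.52,"ty": -0.78,"turn": -0.3,"jaw": 0},
  {"tx": 0.52,"ty": -0.78,"turn": -0.3,"jaw": 0},
  {"tx": 0.52,"ty": -0.78,"turn": -0.3,"jaw": 0},
  {"tx": 0.52,"ty": -0.78,"turn": -0.3,"jaw": 0},
  {"tx": 0.52,"ty": -0.78,"turn": -0.3,"jaw": 0},
  {"tx": 0.52,"ty": -0.78,"turn": -0.3,"jaw": 0},
])

```text
validation failed for argument at $.se...
```

Call:
play_rows([
  {"tx": 0.52,"ty": -0.78,"turn": -0.3,"tz": -0.3,"jaw": 0},
  {"tx": 0.52,"ty": -0.78,"turn": -0.3,"tz": -0.3,"jaw": 0},
  {"tx": 0.52,"ty": -0.78,"turn": -0.3,"tz": -0.3,"jaw": 0},
  {"tx": 0.52,"ty": -0.78,"turn": -0.3,"tz": -0.3,"jaw": 0},
  {"tx": 0.52,"ty": -0.78,"turn": -0.3,"tz": -0.3,"jaw": 0},
  {"tx": 0.52,"ty": -0.78,"turn": -0.3,"tz": -0.3,"jaw": 0},
  {"tx": 0.52,"ty": -0.78,"turn": -0.4,"tz": -0.3,"jaw": 0},
  {"jaw": 0},
])

```text
validation failed for argument at $.se...
```

```bash
python3 - <<'E'
from h import *
o=env.get_obs(); q=o["eef_rot"]; print(o["time_s"],o["eef_pos"],np.degrees(2*np.arctan2(q[1],q[0])),o["force"],o["joint_pos"])
p=env.grab_frame("scene"); save(p,"s1.png",(150,150,390,350),3)
for X in((.444,.067,0),(.444,.067,.052)): print(proj(p,X))
h=cv2.cvtColor(p["pixels"],cv2.COLOR_RGB2HSV); m=cv2.inRange(h,(0,120,60),(8,255,255))|cv2.inRange(h,(172,120,60),(180,255,255))
m[:, :255]=0;m[:,290:]=0;m[:250]=0;m[310:]=0
a=np.argwhere(m); print("red cap",a.min(0)[::-1],a.max(0)[::-1],len(a))
u=(a.min(0)+a.max(0))[::-1]/2; print(ray(p,u,.047))
E
```

```text
0.75 [0.13433034 0.53334587 0.25330143] -14.139746523847208 [-0.18559413  0.06195072 -0.19785287] [ 1.60860393e+00  2.55070262e-01  1.08213301e-01 -1.76241293e-05
 -1.42387379e+00 -2.84590154e-01]
[273.20153395 296.68350405]
[272.71746947 264.80837822]
red cap [264 263] [277 274] 132
[0.44501705 0.07050369 0.047     ]
```

View pics/s1.png

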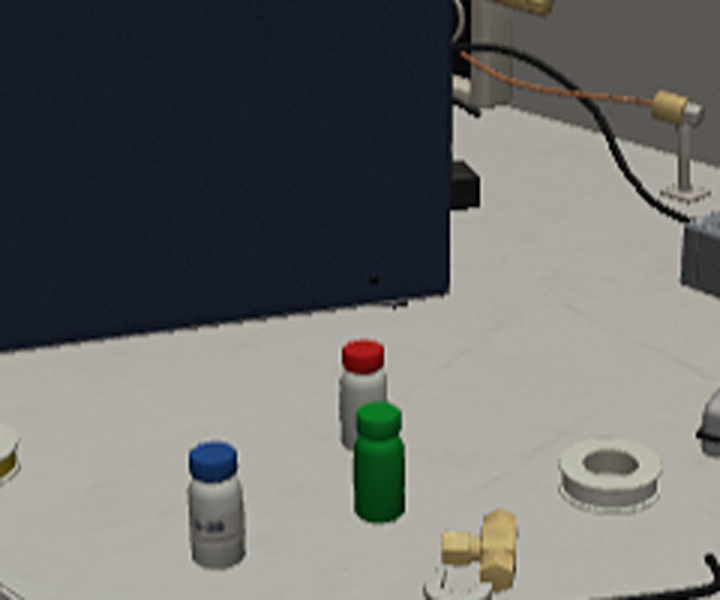

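Both calls were refused, so the arm hasn't moved. The scene view shows the red cap at (270,268), giving (0.445, 0.070), which agrees with the top view. I'll retry with every field filled in.

Call:
play_rows([
  {"tx": 0.52,"ty": -0.78,"tz": 0.0,"turn": -0.3,"jaw": 0},
])

```text
time_s: 0.88
eef_pos: [0.1534, 0.5048, 0.2516]
eef_rot: [0.991, -0.135, -0.0, 0.001]
force: [0.7, -0.5, -0.8]
finger_gap: 0.998
```

Call:
play_rows([
  {"tx": 0.52,"ty": -0.78,"tz": 0,"turn": -0.3,"jaw": 0},
  {"tx": 0.52,"ty": -0.78,"tz": 0,"turn": -0.3,"jaw": 0},
  {"tx": 0.52,"ty": -0.78,"tz": 0,"turn": -0.3,"jaw": 0},
  {"tx": 0.52,"ty": -0.78,"tz": 0,"turn": -0.3,"jaw": 0},
  {"tx": 0.52,"ty": -0.78,"tz": 0,"turn": -0.3,"jaw": 0},
  {"tx": 0.52,"ty": -0.78,"tz": 0,"turn": -0.3,"jaw": 0},
  {"tx": 0.52,"ty": -0.78,"tz": 0,"turn": -0.3,"jaw": 0},
  {"tx": 0,"ty": 0,"tz": 0,"turn": 0,"jaw": 0},
])

```text
time_s: 1.55
eef_pos: [0.3028, 0.2795, 0.254]
eef_rot: [0.973, -0.229, 0.001, -0.0]
force: [-0.6, -0.3, -0.1]
finger_gap: 1.0
```

Call:
play_rows([
  {"tx": 0.52,"ty": -0.78,"tz": -0.3,"turn": -0.3,"jaw": 0},
  {"tx": 0.52,"ty": -0.78,"tz": -0.3,"turn": -0.3,"jaw": 0},
  {"tx": 0.52,"ty": -0.78,"tz": -0.3,"turn": -0.3,"jaw": 0},
  {"tx": 0.52,"ty": -0.78,"tz": -0.3,"turn": -0.3,"jaw": 0},
  {"tx": 0.52,"ty": -0.78,"tz": -0.3,"turn": -0.3,"jaw": 0},
  {"tx": 0.52,"ty": -0.78,"tz": -0.3,"turn": -0.3,"jaw": 0},
  {"tx": 0.52,"ty": -0.78,"tz": -0.3,"turn": -0.4,"jaw": 0},
  {"tx": 0,"ty": 0,"tz": 0,"turn": 0,"jaw": 0},
])

```text
time_s: 2.22
eef_pos: [0.4472, 0.0605, 0.1668]
eef_rot: [0.947, -0.322, -0.001, 0.002]
force: [0.1, 0.3, 0.5]
finger_gap: 1.003
```

Call:
play_rows([
  {"tx": -0.07,"ty": 0.21,"tz": -0.4,"turn": 0,"jaw": 0},
  {"tx": 0,"ty": 0,"tz": -0.5,"turn": 0,"jaw": 0},
  {"tx": 0,"ty": 0,"tz": -0.5,"turn": 0,"jaw": 0},
  {"tx": 0,"ty": 0,"tz": 0,"turn": 0,"jaw": 0},
  {"tx": 0,"ty": 0,"tz": 0,"turn": 0,"jaw": 0},
])

```text
time_s: 2.63
eef_pos: [0.4432, 0.0734, 0.1131]
eef_rot: [0.948, -0.318, -0.001, 0.001]
force: [0.6, -0.4, 0.4]
finger_gap: 0.996
```

```bash
python3 - <<'E'
from h import *
o=env.get_obs(); print(o["eef_pos"],o["force"])
p=env.grab_frame("scene"); a=p["pixels"][170:370,150:390]
t=env.grab_frame("top")["pixels"][130:300,170:374]
cv2.imwrite("pics/c2.png",np.hstack([cv2.resize(x,(400,int(400*x.shape[0]/x.shape[1])+0),interpolation=2)[:333] for x in (a,t)])[:,:,::-1])
E
```

```text
[0.44315173 0.07344714 0.1130885 ] [ 0.60146539 -0.40715318  0.35157046]
```

View pics/c2.png

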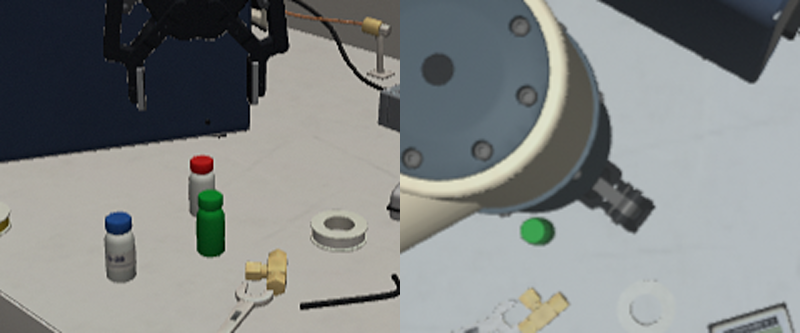

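The fingers, at columns 140 and 255 of the left panel, straddle the red vial at 202, and green is clear of them. I'll descend and grip.

Call:
play_rows([
  {"tx": 0.03,"ty": -0.1,"tz": -0.5,"turn": 0,"jaw": 0},
  {"tx": 0,"ty": 0,"tz": -0.5,"turn": 0,"jaw": 0},
  {"tx": 0,"ty": 0,"tz": -0.5,"turn": 0,"jaw": 0},
  {"tx": 0,"ty": 0,"tz": -0.4,"turn": 0,"jaw": 0},
  {"tx": 0,"ty": 0,"tz": 0,"turn": 0,"jaw": 0},
  {"tx": 0,"ty": 0,"tz": 0,"turn": 0,"jaw": 0},
])

```text
time_s: 3.23
eef_pos: [0.4453, 0.0699, 0.0381]
eef_rot: [0.948, -0.318, 0.0, -0.0]
force: [0.5, 0.6, 0.7]
finger_gap: 0.998
```

Call:
play_rows([
  {"tx": 0,"ty": 0,"tz": 0,"turn": 0,"jaw": 100},
  {"tx": 0,"ty": 0,"tz": 0,"turn": 0,"jaw": 140},
  {"tx": 0,"ty": 0,"tz": 0,"turn": 0,"jaw": 170},
  {"tx": 0,"ty": 0,"tz": 0,"turn": 0,"jaw": 200},
  {"tx": 0,"ty": 0,"tz": 0,"turn": 0,"jaw": 255},
  {"tx": 0,"ty": 0,"tz": 0,"turn": 0,"jaw": 255},
  {"tx": 0,"ty": 0,"tz": 0,"turn": 0,"jaw": 255},
  {"tx": 0,"ty": 0,"tz": 0,"turn": 0,"jaw": 255},
], grip_force=35)

```text
time_s: 3.9
eef_pos: [0.445, 0.0698, 0.0378]
eef_rot: [0.948, -0.318, 0.0, -0.0]
force: [-1.7, -0.8, 6.5]
finger_gap: 0.251
```

Call:
play_rows([
  {"tx": 0,"ty": 0,"tz": 0,"turn": 0,"jaw": 255},
  {"tx": 0,"ty": 0,"tz": 0.1,"turn": 0,"jaw": 255},
  {"tx": 0,"ty": 0,"tz": 0.3,"turn": 0,"jaw": 255},
  {"tx": 0,"ty": 0,"tz": 0.5,"turn": 0,"jaw": 255},
  {"tx": 0,"ty": 0,"tz": 0.6,"turn": 0,"jaw": 255},
  {"tx": 0,"ty": 0,"tz": 0.6,"turn": 0,"jaw": 255},
  {"tx": 0,"ty": 0,"tz": 0.5,"turn": 0,"jaw": 255},
  {"tx": 0,"ty": 0,"tz": 0,"turn": 0,"jaw": 255},
])

```text
time_s: 4.57
eef_pos: [0.447, 0.0705, 0.1454]
eef_rot: [0.948, -0.318, 0.003, -0.002]
force: [-0.5, 0.8, 0.8]
finger_gap: 0.246
```

```bash
python3 - <<'E'
from h import *
o=env.get_obs(); print(o["eef_pos"],o["force"],o["finger_gap"])
p=env.grab_frame("scene"); save(p,"s3.png",(190,170,370,320),4)
print(proj(p,o["eef_pos"]-[0,0,.038]),proj(p,o["eef_pos"]+[0,0,.014]))
E
```

```text
[0.44704298 0.07045244 0.14543068] [-0.51054531  0.82271536  0.76686829] 0.24631304201471563
[268.85773473 229.05702375] [268.22780305 193.52297619]
```

View pics/s3.png

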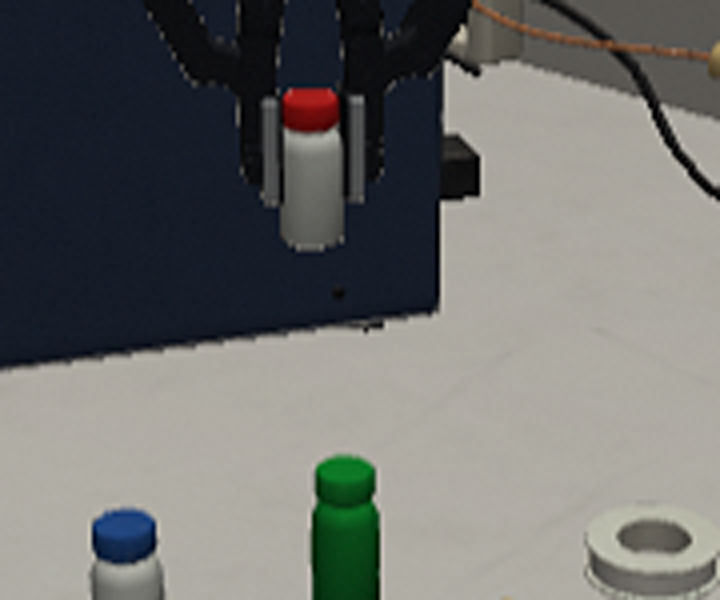

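The vial is held upright with its underside about 13 mm below the fingertips (crop rows 245 vs 205). I'll carry it along x≈0.39 to the tray.

Call:
play_rows([
  {"tx": -0.4,"ty": 0,"tz": 0,"turn": 0,"jaw": 255},
  {"tx": -0.6,"ty": -0.2,"tz": 0,"turn": 0,"jaw": 255},
  {"tx": -0.4,"ty": -0.5,"tz": 0,"turn": 0,"jaw": 255},
  {"tx": 0,"ty": -0.7,"tz": 0,"turn": 0,"jaw": 255},
  {"tx": 0,"ty": -0.7,"tz": 0,"turn": 0,"jaw": 255},
  {"tx": 0,"ty": -0.7,"tz": 0,"turn": 0,"jaw": 255},
  {"tx": 0,"ty": -0.7,"tz": 0,"turn": 0,"jaw": 255},
  {"tx": 0,"ty": -0.7,"tz": 0,"turn": 0,"jaw": 255},
])

```text
time_s: 5.28
eef_pos: [0.3877, -0.0994, 0.1403]
eef_rot: [0.948, -0.318, -0.001, 0.0]
force: [0.4, -0.3, -0.7]
finger_gap: 0.245
```

Call:
play_rows([
  {"tx": 0,"ty": -0.7,"tz": 0,"turn": 0,"jaw": 255},
  {"tx": 0,"ty": -0.7,"tz": 0,"turn": 0,"jaw": 255},
  {"tx": 0,"ty": -0.7,"tz": 0,"turn": 0,"jaw": 255},
  {"tx": 0,"ty": -0.6,"tz": 0,"turn": 0,"jaw": 255},
  {"tx": 0.05,"ty": -0.5,"tz": 0,"turn": 0,"jaw": 255},
  {"tx": 0.1,"ty": -0.4,"tz": 0,"turn": 0,"jaw": 255},
  {"tx": 0,"ty": 0,"tz": 0,"turn": 0,"jaw": 255},
  {"tx": 0,"ty": 0,"tz": 0,"turn": 0,"jaw": 255},
])

```text
time_s: 5.95
eef_pos: [0.394, -0.2425, 0.14]
eef_rot: [0.948, -0.319, -0.001, -0.0]
force: [0.4, 0.0, -0.3]
finger_gap: 0.247
```

```bash
python3 - <<'E'
from h import *
o=env.get_obs(); print(o["time_s"],o["eef_pos"],o["force"],o["finger_gap"],o["joint_pos"])
p=env.grab_frame("scene"); save(p,"s4.png",(340,130,500,280),4)
e=o["eef_pos"]
for X in(e-[0,0,.038],e+[0,0,.009],(.3974,-.2439,.052),(.3974,-.2439,.06)): print(proj(p,X))
h=cv2.cvtColor(p["pixels"],cv2.COLOR_RGB2HSV); m=cv2.inRange(h,(18,120,100),(35,255,255)); m[:,:380]=0;m[:,460:]=0;m[:195]=0;m[240:]=0
a=np.argwhere(m)[:,::-1];print("rim",a.min(0),a.max(0),a.mean(0),ray(p,(a.min(0)+a.max(0))/2,.058))
for r in env.place_of("lift_tray",p): print(r["uv"],r["score"])
E
```

```text
5.95 [ 0.39397229 -0.24249182  0.13996475] [ 0.41330913  0.04642662 -0.33708262] 0.24674995453817145 [-2.11890829e-01  1.54753256e-01 -3.18081133e-01 -6.17867339e-04
 -1.10055158e+00  1.13272180e+00]
[422.06832205 191.72058917]
[424.62516125 165.33094955]
[418.2392742  217.98962153]
[418.64526599 213.7566852 ]
rim [393 206] [442 228] [417.45951036 217.29001883] [ 0.39274674 -0.23324983  0.058     ]
[416.0, 218.9] 0.66
```

View pics/s4.png

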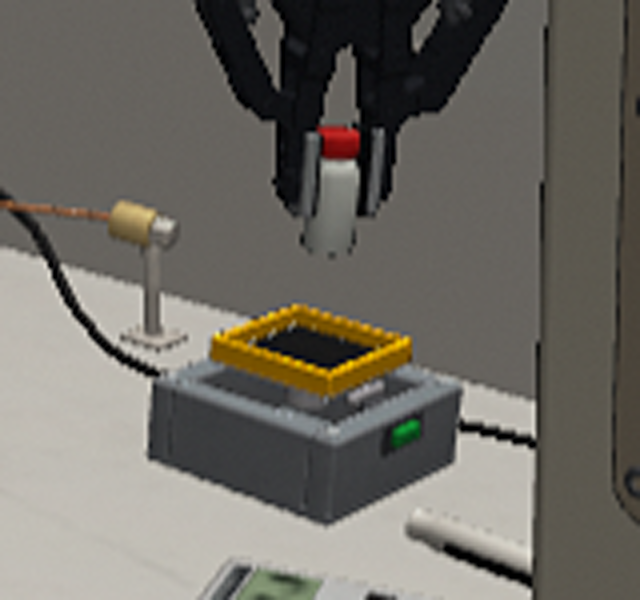

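The vial hangs upright above the tray: its bottom projects to (422,192) and the tray middle is at about (417,218), which matches the calculated tray position. I'll lower it to just above the floor.

Call:
play_rows([
  {"tx": 0.06,"ty": -0.03,"tz": -0.3,"turn": 0,"jaw": 255},
  {"tx": 0,"ty": 0,"tz": -0.4,"turn": 0,"jaw": 255},
  {"tx": 0,"ty": 0,"tz": -0.3,"turn": 0,"jaw": 255},
  {"tx": 0,"ty": 0,"tz": -0.15,"turn": 0,"jaw": 255},
  {"tx": 0,"ty": 0,"tz": 0,"turn": 0,"jaw": 255},
  {"tx": 0,"ty": 0,"tz": 0,"turn": 0,"jaw": 255},
])

```text
time_s: 6.55
eef_pos: [0.3972, -0.2431, 0.0955]
eef_rot: [0.948, -0.318, -0.0, 0.0]
force: [0.3, 0.5, 0.4]
finger_gap: 0.246
```

Call:
play_rows([
  {"tx": 0,"ty": 0,"tz": -0.05,"turn": 0,"jaw": 255},
  {"tx": 0,"ty": 0,"tz": -0.05,"turn": 0,"jaw": 255},
  {"tx": 0,"ty": 0,"tz": -0.05,"turn": 0,"jaw": 255},
  {"tx": 0,"ty": 0,"tz": 0,"turn": 0,"jaw": 255},
])

```text
time_s: 6.88
eef_pos: [0.3976, -0.2436, 0.0896]
eef_rot: [0.948, -0.318, 0.001, -0.0]
force: [-0.7, 0.4, 3.0]
finger_gap: 0.245
```

Contact at about 3 N, TCP z 0.0896, where it should be. Pressing while holding.

Call:
play_rows([
  {"tx": 0,"ty": 0,"tz": -0.1,"turn": 0,"jaw": 255},
  {"tx": 0,"ty": 0,"tz": -0.1,"turn": 0,"jaw": 255},
  {"tx": 0,"ty": 0,"tz": -0.1,"turn": 0,"jaw": 255},
  {"tx": 0,"ty": 0,"tz": 0,"turn": 0,"jaw": 255},
])

```text
time_s: 7.22
eef_pos: [0.3977, -0.2437, 0.0774]
eef_rot: [0.948, -0.318, 0.001, 0.0]
force: [-0.4, 0.1, 3.9]
finger_gap: 0.248
```

Call:
play_rows([
  {"tx": 0,"ty": 0,"tz": -0.1,"turn": 0,"jaw": 255},
  {"tx": 0,"ty": 0,"tz": -0.1,"turn": 0,"jaw": 255},
  {"tx": 0,"ty": 0,"tz": -0.05,"turn": 0,"jaw": 255},
  {"tx": 0,"ty": 0,"tz": 0,"turn": 0,"jaw": 255},
])

```text
time_s: 7.55
eef_pos: [0.3977, -0.2437, 0.0676]
eef_rot: [0.948, -0.318, 0.001, 0.0]
force: [-0.2, 1.1, 7.0]
finger_gap: 0.242
```

Call:
play_rows([
  {"tx": 0,"ty": 0,"tz": -0.03,"turn": 0,"jaw": 255},
  {"tx": 0,"ty": 0,"tz": 0,"turn": 0,"jaw": 255},
  {"tx": 0,"ty": 0,"tz": 0,"turn": 0,"jaw": 255},
])

```text
time_s: 7.8
eef_pos: [0.3977, -0.2437, 0.0667]
eef_rot: [0.948, -0.318, 0.001, 0.0]
force: [-0.8, 1.9, 6.0]
finger_gap: 0.242
```

Call:
play_rows([
  {"tx": 0,"ty": 0,"tz": 0.04,"turn": 0,"jaw": 255},
  {"tx": 0,"ty": 0,"tz": 0.03,"turn": 0,"jaw": 255},
  {"tx": 0,"ty": 0,"tz": 0,"turn": 0,"jaw": 255},
  {"tx": 0,"ty": 0,"tz": 0,"turn": 0,"jaw": 255},
])

```text
time_s: 8.13
eef_pos: [0.3977, -0.2437, 0.0696]
eef_rot: [0.948, -0.318, 0.001, 0.0]
force: [0.5, 0.7, 5.9]
finger_gap: 0.244
```

```bash
python3 - <<'E'
from h import *
p=env.grab_frame("scene"); save(p,"s5.png",(340,130,500,280),4)
E
```

```text
(no output)
```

View pics/s5.png

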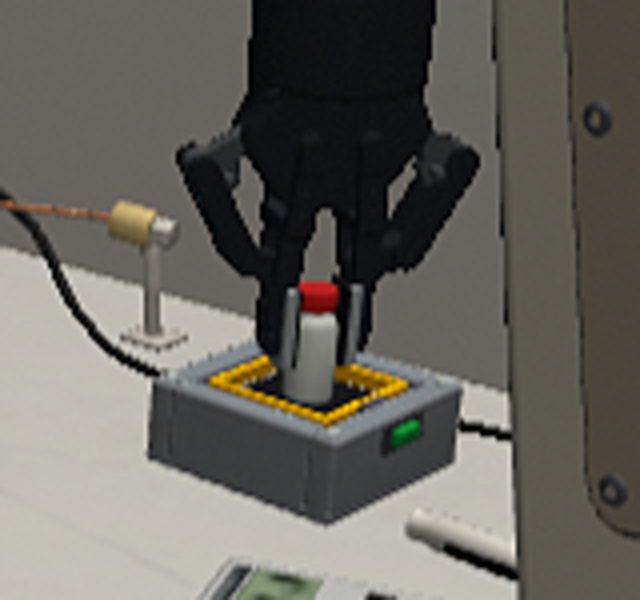

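The tray looks flush and the vial upright, but I still read 6 N after backing off 3 mm, so the catch isn't confirmed. I'll press to the stop in small steps, then back off again.

Call:
play_rows([
  {"tx": 0,"ty": 0,"tz": -0.05,"turn": 0,"jaw": 255},
  {"tx": 0,"ty": 0,"tz": -0.04,"turn": 0,"jaw": 255},
  {"tx": 0,"ty": 0,"tz": -0.02,"turn": 0,"jaw": 255},
  {"tx": 0,"ty": 0,"tz": 0,"turn": 0,"jaw": 255},
  {"tx": 0,"ty": 0,"tz": 0,"turn": 0,"jaw": 255},
])

```text
time_s: 8.6
eef_pos: [0.3977, -0.2437, 0.0651]
eef_rot: [0.948, -0.318, 0.001, 0.0]
force: [-0.8, 1.6, 6.6]
finger_gap: 0.246
```

Call:
play_rows([
  {"tx": 0,"ty": 0,"tz": 0.05,"turn": 0,"jaw": 255},
  {"tx": 0,"ty": 0,"tz": 0.05,"turn": 0,"jaw": 255},
  {"tx": 0,"ty": 0,"tz": 0,"turn": 0,"jaw": 255},
  {"tx": 0,"ty": 0,"tz": 0,"turn": 0,"jaw": 255},
])

```text
time_s: 8.93
eef_pos: [0.3977, -0.2437, 0.0692]
eef_rot: [0.948, -0.318, 0.001, 0.0]
force: [0.4, 0.6, 5.9]
finger_gap: 0.241
```

Call:
play_rows([
  {"tx": 0,"ty": 0,"tz": 0.04,"turn": 0,"jaw": 255},
  {"tx": 0,"ty": 0,"tz": 0,"turn": 0,"jaw": 255},
  {"tx": 0,"ty": 0,"tz": 0,"turn": 0,"jaw": 255},
])

```text
time_s: 9.18
eef_pos: [0.3971, -0.2435, 0.07]
eef_rot: [0.948, -0.319, 0.0, -0.0]
force: [0.2, 0.7, 2.7]
finger_gap: 0.249
```

The force dropped to 2.7 N at z 0.070, where the bare spring would still give about 6 N, so the catch is taking the load. One more small step up before release.

Call:
play_rows([
  {"tx": 0,"ty": 0,"tz": 0.02,"turn": 0,"jaw": 255},
  {"tx": 0,"ty": 0,"tz": 0,"turn": 0,"jaw": 255},
  {"tx": 0,"ty": 0,"tz": 0,"turn": 0,"jaw": 255},
])

```text
time_s: 9.43
eef_pos: [0.3967, -0.2433, 0.0705]
eef_rot: [0.948, -0.319, -0.001, -0.0]
force: [0.1, -0.1, -0.7]
finger_gap: 0.247
```

Zero force: the catch holds. I'll open gently and retreat straight up.

Call:
play_rows([
  {"tx": 0,"ty": 0,"tz": 0,"turn": 0,"jaw": 180},
  {"tx": 0,"ty": 0,"tz": 0,"turn": 0,"jaw": 170},
  {"tx": 0,"ty": 0,"tz": 0,"turn": 0,"jaw": 155},
  {"tx": 0,"ty": 0,"tz": 0,"turn": 0,"jaw": 140},
  {"tx": 0,"ty": 0,"tz": 0,"turn": 0,"jaw": 120},
  {"tx": 0,"ty": 0,"tz": 0,"turn": 0,"jaw": 110},
  {"tx": 0,"ty": 0,"tz": 0,"turn": 0,"jaw": 110},
])

```text
time_s: 10.02
eef_pos: [0.3972, -0.2435, 0.0709]
eef_rot: [0.948, -0.318, 0.0, 0.0]
force: [-0.1, -0.4, -0.3]
finger_gap: 0.573
```

Call:
play_rows([
  {"tx": 0,"ty": 0,"tz": 0.1,"turn": 0,"jaw": 110},
  {"tx": 0,"ty": 0,"tz": 0.3,"turn": 0,"jaw": 110},
  {"tx": 0,"ty": 0,"tz": 0.5,"turn": 0,"jaw": 110},
  {"tx": 0,"ty": 0,"tz": 0.6,"turn": 0,"jaw": 110},
  {"tx": 0,"ty": 0,"tz": 0.6,"turn": 0,"jaw": 110},
  {"tx": 0,"ty": 0,"tz": 0.5,"turn": 0,"jaw": 110},
  {"tx": 0,"ty": 0,"tz": 0,"turn": 0,"jaw": 110},
  {"tx": 0,"ty": 0,"tz": 0,"turn": 0,"jaw": 110},
])

```text
time_s: 10.68
eef_pos: [0.3979, -0.2436, 0.1762]
eef_rot: [0.948, -0.318, 0.002, -0.0]
force: [0.6, 0.3, -0.9]
finger_gap: 0.571
```

```bash
python3 - <<'E'
from h import *
o=env.get_obs(); print(o["eef_pos"],o["force"])
p=env.grab_frame("scene"); save(p,"s6.png",(190,130,510,370),2.5)
for z in(.032,.084): print(proj(p,(.3967,-.2433,z)))
for r in env.place_of("vial_red",p)+env.place_of("lift_tray",p): print(r["uv"],r["score"],ray(p,r["uv"],.032))
for r in env.place_of("vial_blue",p): print("blue",r["uv"])
E
```

```text
[ 0.39785756 -0.24359266  0.17622533] [ 0.55820461  0.27722427 -0.88202315]
[417.38558521 228.64723254]
[420.03448941 201.06644242]
[417.2, 225.6] 0.77 [ 0.40504563 -0.2557024   0.032     ]
[277.8, 321.0] 0.58 [0.35271558 0.14605715 0.032     ]
[416.1, 226.6] 0.6 [ 0.40378777 -0.25010556  0.032     ]
blue [221.4, 337.4]
```

View pics/s6.png

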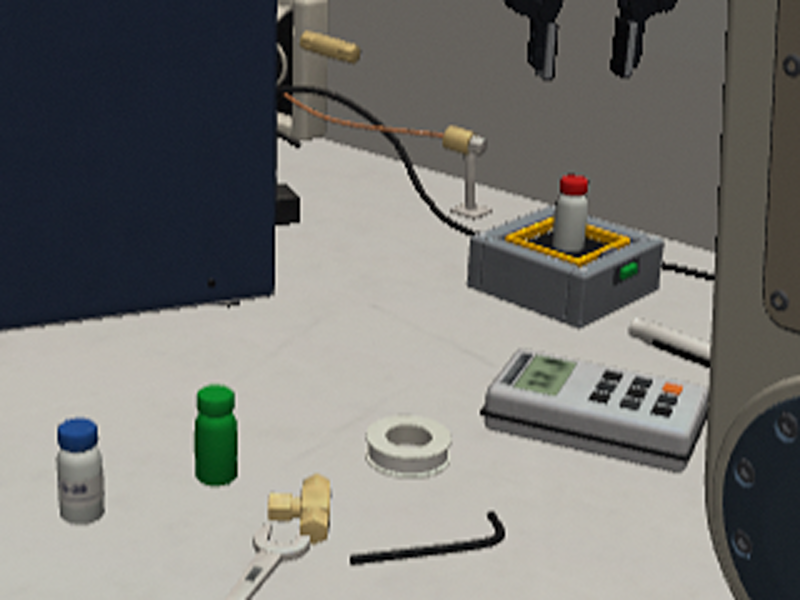

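The picture shows the tray held down flush, the red vial upright in its middle at (419,215) in the full frame, the gripper clear above, and the blue and green vials where they were. Handing in.

```bash
python3 -c "
from rig import env
print(env.job_done())"
```

```text
the job is handed in; nothing more can be done
None
```

I stood the red-capped vial in the tray and, still gripping it, pressed the tray down until the catch held. I then released the vial, backed the gripper straight up, and handed the job in at about 10.7 s of the 48 s allowed.

**Catch:** after the first press I still read 6 N when I backed off 3 mm, so I couldn't tell whether the catch had engaged. I pressed about 1.5 mm deeper (6.6 N). When I backed off again, the force fell to about 0 with the tray sunk about 20 mm, and the tray stayed down after release.

**Final picture:** the vial stands upright near the middle of the lowered tray, and the gripper is clear above it. The blue vial is within about 2 pixels of where it started, and the green one has not visibly moved. The network's estimates of the vial base and the tray middle were within about 6 mm of each other. They sat 7–14 mm from the position given by the arm, which I put down to error in the single slanted view.

**Refused moves:** my first two move calls were refused because every row needs all its fields, and nothing moved.

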